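# Let the ratchet screw press down onto the blank

### The arm

A 6-joint arm with a two-finger parallel gripper is mounted at the origin on the work surface. World frame = base frame: x ahead of the robot, y to its left, z up, the work surface at z = 0. Lengths are in mm, angles in rad, forces in N, time in s.
With the tool pointing down it reaches from about 350 to 775 mm from the base axis. Payload 7.3 kg.
Tool frame: the origin (TCP) lies at the very end of the fingers, on their centre line; the grasp point (between the pads) lies 19 mm behind it (pinch_z is the distance from the TCP to the grasp point, in mm); z points along the fingers, y is the direction in which the jaws open and shut (so a half turn about z gives the same grasp; the last joint's range is limited). The gripper opens to 92 mm and grips with 3 to 60 N. Pads are 19 mm wide; open, the fingers measure 130 mm over their backs; the gripper's body (75 mm by 190 mm) begins 47 mm behind the grasp point.
Start: joints at [1.188, 0.342, 1.524, -0, 1.275, -0.146], TCP at [123.145, 510.373, 226.741] pointing down, gripper open.
Joint ranges: [-2.53, 2.53], [-0.77, 2.02], [0.04, 2.7], [-1, 4.14], [0.28, 2.66], [-3.11, 3.11]. Speed limits (rad/s): [2.57, 2.57, 3.14, 3.14, 3.14, 3.14].

### API

Orientations are given as [roll, pitch, yaw] about the fixed x, y, z axes, in that order (R = Rz(yaw) Ry(pitch) Rx(roll)).
In Python, from plant import * gives the robot as it stands.
- The arm moves only by the tool step_arm, never from a script. Its argument "moves" is one flat list of numbers, 7 for each row, row after row: the shift along the tool's x, y, z scaled (see below), then the turn, a rotation vector about the tool's x, y, z scaled (see below), then the closure, from -1 (fully open) to 1 (shut). A call has 1 to 8 rows; each row shifts and turns the pose as measured when the row begins, along the tool's axes as they then stand; what a row does not reach is not made up. The controller multiplies each number of a shift by 2 cm and each number of a turn by 4 degrees. A row lasts 1/12 s, in which the tool goes at most 41.7 mm and 7.16 degrees, less where a joint would pass 70% of its speed; a pose out of reach is approached as far as the arm can. A call with a number of a shift or a turn outside -1 to 1 is refused whole. A call with a gripper value outside its range is refused whole. The fingers move at their own pace and stop on an object; the grip force is fixed at half the most. Time passes only in rows, so rows that do not move let the fingers close. It gives the time, the measured TCP pose, the force and the opening at its end, in the units of the state.
- get_obs(): the state, without advancing time (a new reading comes with each control period).
- capture(name): name is "scene" or "side" or "wrist"; returns the picture (384x512x3 uint8, red, green, blue); there is no depth.
- get_calibration(name): a dict with "mtx" (3x3 intrinsics, pixels), "eye" and "orientation" of the camera in the world; the wrist camera has in their place "mount" (4x4, takes a point from camera to tool coordinates, whose origin is the TCP and whose axes are the flange's). Camera axes: x right, y down, z forward; pixel columns grow to the right and rows downward; lengths in mm; the calibration is good to about 2 mm. A picture is of the moment at which its call begins: read the wrist's pose just before it. get_calibration takes no time and is no camera call.
- close_job(): hands the job in, once; it reports no verdict.
The state is a dict: "time": time; "joint_positions": joint angles; "dq": joint speeds; "tau": joint torques, N m; "tool_pos": TCP position; "tcp_rot": TCP orientation; "contact_force": force on the tool from outside, world axes, zero at the start; "moment": the same for the moment, N m; "grip_width": finger opening in mm.
Only numpy, scipy, OpenCV 4.12 (cv2) and the standard library are available. Lean on these libraries where they do the work, as an engineer would, in place of code of your own. Each camera call takes 0.05 s, during which the arm holds its last target.

### The job

The die of the little screw press is held up by the pawl on its toothed wheel. Lift the pawl and fold it right back so that it stays off, then wind the wheel backwards (clockwise from above) by its peg until the die bears on the blank under it: firmly enough that it stays pressed, but without forcing it. Do not force the wheel against the pawl, leave the other things on the bench where they are, and let go at the end.

Things in the scene. Friction and masses are not known exactly. Their poses are not given: they have to be found in the camera images.
- press: Small hand screw press of grey cast iron and steel, fixed to the bench, about 200 mm wide, 170 deep, 215 high: base plate 20 mm thick, two posts, crosshead, on top a flat-lying toothed wheel turning about a vertical axis. Origin: centre of the base's underside; z up, x towards the side where the pawl is, y along the crosshead.
- wheel_axis (a point): Centre of the toothed wheel's flat top face, 150 mm above the bench; axes as the press. The wheel is 148 mm across and 14 mm thick; 12 ramp-shaped teeth, 11 mm high, stand on its upper face round the rim (radius 59 to 73 mm). Driving it backwards against the engaged pawl with more than about 35 N between them is forcing.
- wheel (a joint): Wheel angle, rad; grows clockwise from above: backwards, stopped by the pawl, lowers the ram 6 mm per rad. Friction (0.25 N m, 5 N at the peg) holds it where it is left. The die meets the blank 0.7 to 3.3 rad on; the bed's height is not known, so feel: the even drag then climbs, 5 N at the peg per 0.1 rad. 3 to 8 N extra (25 to 65 N on the blank) is right; over 18 N extra spoils it.
- peg_grip (a point): The winding peg: upright dark wooden round peg, 16 mm in diameter, fixed on the wheel 48 mm from the axis, rising 62 mm above its top face. This point is on its centre line, 12 mm below its top end. Push it round from above with a finger or a loose cage of both fingers, turning along; a tight pinch that does not turn with the wheel adds drag that hides the feel.
- pawl_hinge (a point): Hinge of the holding pawl, 18 mm above the wheel's top face, beside the rim on the press's bracket. Axes as the press; the hinge line is its x. With the pawl engaged its bar points along +y from here, over the wheel's rim. The pawl is a steel bar 72 mm long, 9 wide, 10 thick, with a nose under its free end that drops between the teeth, and a grip pin.
- pawl (a joint): Angle of the pawl about its hinge, rad: 0 with its nose down between two teeth (up to 0.2 when it lies on a tooth's ramp), growing as it is lifted; past upright (about 1.6) it falls over and rests folded back on its stop at 2.6. Only its own weight (0.11 kg) holds it either way.
- pawl_pin (a point): The pawl's grip pin: round steel pin, 12 mm in diameter, sticking out 41 mm sideways from the bar's free end, away from the wheel (press +x), parallel to the hinge line and 55 mm from it. This point is on its centre line, 30 mm from the bar's middle, 16 mm from its outer end. Free air around and below. It can be pinched from above and led over; it may turn between the fingers.
- ram: The ram: steel rod, 28 mm in diameter, with a square die 42 mm wide at its foot, under the crosshead on the wheel's axis, above the blank, a loose flat plate (46 mm square, 8 mm thick) on the dark bed block, which has a stiff rubber cushion (60 N/mm) under it. Origin: centre of the die's lower face, z up. It only moves up and down, driven by the wheel.
- die_spare: Bystander: round stepped steel die, 30 mm across, 28 mm high, on the press's base plate; origin at its underside.
- bangle: Bystander: copper ring, 48 mm across, 8 mm high, on the press's base plate; origin at its underside.
- hammer: Bystander: hammer lying on the bench; origin at its underside.
- punch: Bystander: screwdriver lying on the bench; origin at its underside.
- tin: Bystander: green tin, 84 mm across, 110 mm high; origin at its underside.
- bowl: Bystander: brass bowl, 110 mm across, 45 mm high; origin at its underside.
- mug: Bystander: white mug, 76 mm across, 85 mm high; origin at its underside.
- file: Bystander: file with a wooden handle, 240 mm long, lying on the bench; origin at its underside.

How it is judged (in metres and radians):
On the way, in this order (a step that is already met when the one before it is completed fails the run):
1. the pawl is folded back past upright (value of joint pawl above 2 rad), for 0.2 s.
2. the die bears on the blank (contact force between ram and anything else above 10 N), for 0.2 s.
At the end, for the whole second after the job is handed in: The pawl stays folded back past upright (joint above 2.0 rad), the die bears on the blank with more than 10 N, the wheel is at rest and let go (value of joint pawl above 2 rad and contact force between ram and anything else above 10 N and velocity of joint wheel between -0.05 and 0.05 rad/s); the robot touches nothing.
It fails at once if the die is forced onto the blank (more than 150 N) (contact force between ram and anything else above 150 N).
It fails at once if the wheel is forced against the pawl (more than 35 N) (contact force between wheel and pawl above 35 N).
It fails at once if a bystander is moved by more than 30 mm (distance of any of die_spare, bangle, hammer, punch, tin, bowl, mug, file from where it was at the start of the episode above 0.03 m).
It also fails if it takes over 72 s, if anything falls off the work surface, if the arm or the gripper's body presses on something with over 40 N, if the wrist force passes 120 N, or if a joint passes its speed limit or range.

## Working session

There is one attempt and no reset: what is moved stays moved. The work goes in short steps, Python scripts to look and compute and a tool call to move; the robot and the scene stay as the last step left them, time stands still between calls to the robot, and variables do not carry over. Pictures are saved under pics/ and viewed, and the job is handed in when it is done.

Besides the shell and the picture viewer there is one more tool, called after "Call:" as name(argument=value, ...) on one line, values as JSON. step_arm: Moves the arm, as the interface text tells. Shifts and turns lie within -1 to 1; 1 stands for 2 cm of shift or 4 degrees of turn. Its arguments: {"type":"object","properties":{"moves":{"type":"array"}},"required":["moves"]}

```bash
ls; mkdir -p pics; python3 - <<'E'
from plant import *
import cv2
print(get_obs())
for n in ("scene","side","wrist"):
    im=capture(n); cv2.imwrite(f"pics/{n}0.png",im[:,:,::-1]); print(n,get_calibration(n))
E
```

```text
pics
{'time': 0.0, 'joint_positions': array([ 1.18800911e+00,  3.42706821e-01,  1.52502238e+00,  1.49134438e-05,
        1.27537215e+00, -1.46012770e-01]), 'dq': array([-3.42649033e-04,  7.74720810e-04, -1.44249484e-03, -1.51795274e-03,
        3.08648243e-05,  1.65932119e-04]), 'tau': array([-2.60759180e-04, -4.31247175e+01, -2.44218546e+01,  7.16391834e-02,
        5.61482913e-02, -1.25706447e-04]), 'tool_pos': array([122.97733774, 509.98093659, 226.05133417]), 'tcp_rot': array([-3.14010208e+00, -2.33616407e-04,  2.90481368e+00]), 'contact_force': array([-1.41793264, -0.45361649, -0.98802853]), 'moment': array([-0.0128671 ,  0.01940336, -0.01997987]), 'grip_width': 91.78218616665359}
scene {'mtx': array([[380.97332327,   0.        , 253.52311232],
       [  0.        , 380.97332327, 194.46337249],
       [  0.        ,   0.        ,   1.        ]]), 'eye': array([ 883.84472229, -491.85853147,  938.21564412]), 'orientation': array([-2.48901094e+00, -2.08926477e-03,  5.14830554e-01])}
side {'mtx': array([[405.93753417,   0.        , 254.79640225],
       [  0.        , 405.93753417, 189.85774082],
       [  0.        ,   0.        ,   1.        ]]), 'eye': array([ 191.40751144, -701.01768907,  875.48228968]), 'orientation': array([-2.29207543,  0.01880952, -0.49429942])}
wrist {'mtx': array([[306.77932726,   0.        , 252.91894223],
       [  0.        , 306.77932726, 190.79789467],
       [  0.        ,   0.        ,   1.        ]]), 'mount': array([[-1.09087325e-03, -9.62390731e-01, -2.71666876e-01,
         7.30110212e+01],
       [ 9.99998770e-01, -1.35598931e-03,  7.88169830e-04,
        -1.06370799e+00],
       [-1.12690472e-03, -2.71665682e-01,  9.62391026e-01,
        -1.57987002e+02],
       [ 0.00000000e+00,  0.00000000e+00,  0.00000000e+00,
         1.00000000e+00]])}
```

View pics/scene0.png

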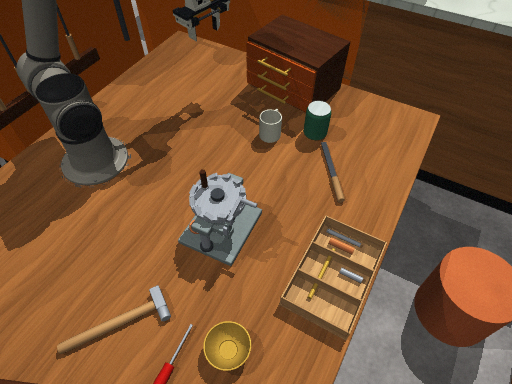

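View pics/side0.png

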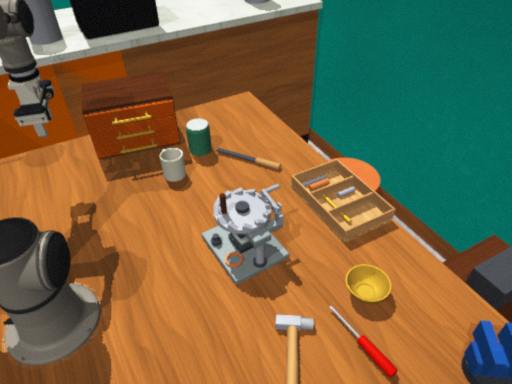

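View pics/wrist0.png

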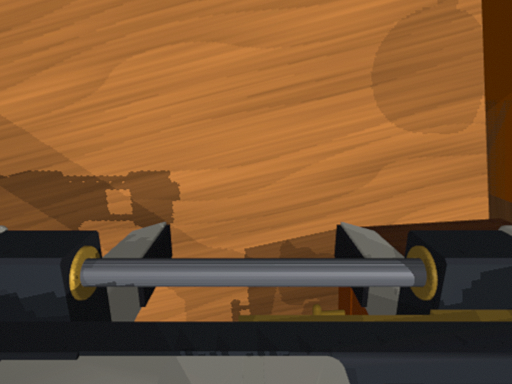

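The scene camera shows the press near pixel (220,215) and the side camera near (247,225). I'll zoom in on both.

```bash
python3 - <<'E'
import cv2
a=cv2.imread("pics/scene0.png")[155:275,165:275]; b=cv2.imread("pics/side0.png")[170:290,190:300]
cv2.imwrite("pics/sc1.png",cv2.resize(a,None,fx=5,fy=5,interpolation=cv2.INTER_CUBIC))
cv2.imwrite("pics/sd1.png",cv2.resize(b,None,fx=5,fy=5,interpolation=cv2.INTER_CUBIC))
E
```

```text
(no output)
```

View pics/sc1.png

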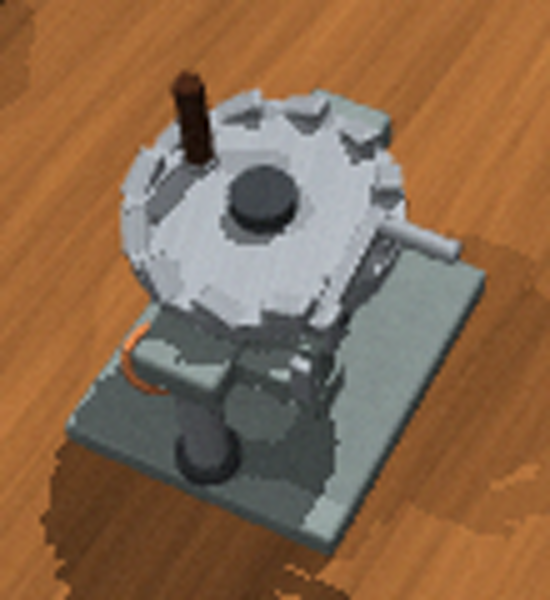

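View pics/sd1.png

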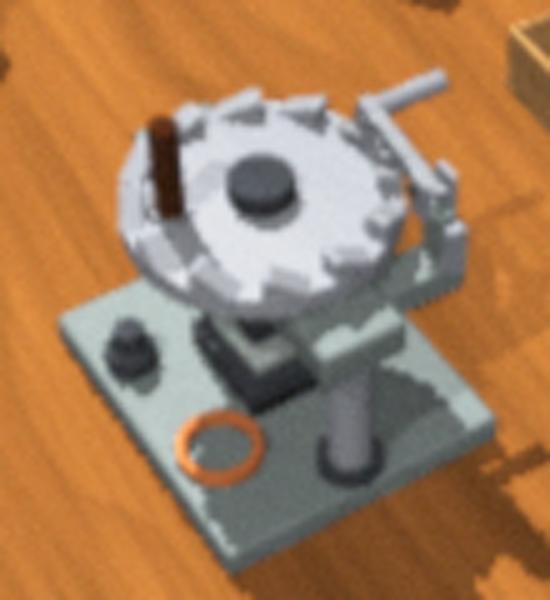

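```bash
cat > h.py <<'E'
import numpy as np, cv2
from scipy.spatial.transform import Rotation as R
from plant import *
def cam(n,obs=None):
    c=get_calibration(n); K=c['mtx']
    if n!='wrist': return K,R.from_euler('xyz',c['orientation']).as_matrix(),np.array(c['eye'])
    M=np.array(c['mount']); o=obs or get_obs()
    Rt=R.from_euler('xyz',o['tcp_rot']).as_matrix()
    return K,Rt@M[:3,:3],Rt@M[:3,3]+o['tool_pos']
def ray(c,px):
    K,Rc,e=c; d=Rc@np.linalg.solve(K,[px[0],px[1],1]); return e,d/np.linalg.norm(d)
def atz(c,px,z):
    e,d=ray(c,px); return e+d*(z-e[2])/d[2]
def tri(l):
    A=0;b=0
    for c,p in l:
        e,d=ray(c,p); P=np.eye(3)-np.outer(d,d); A=A+P; b=b+P@e
    x=np.linalg.solve(A,b); return x,[np.linalg.norm((np.eye(3)-np.outer(ray(c,p)[1],ray(c,p)[1]))@(x-ray(c,p)[0])) for c,p in l]
def proj(c,X):
    K,Rc,e=c; p=K@(Rc.T@(np.array(X)-e)); return p[:2]/p[2]
E
python3 - <<'E'
from h import *
np.set_printoptions(precision=1,suppress=True)
S=cam('scene');D=cam('side')
s=lambda x,y:((x+.5)/5-.5+165,(y+.5)/5-.5+155)
d=lambda x,y:((x+.5)/5-.5+190,(y+.5)/5-.5+170)
for n,a,b in [('pinend',(458,248),(443,77)),('pinroot',(385,225),(365,102)),('hinge',(325,318),(443,185)),('pegtop',(187,80),(160,125)),('hub',(263,187),(263,173))]:
    print(n,*tri([(S,s(*a)),(D,d(*b))]))
print('peg z212',atz(S,s(187,80),212),atz(D,d(160,125),212))
print('scene corners',[atz(S,s(*p),20) for p in [(485,275),(330,543),(70,432)]])
print('side corners',[atz(D,d(*p),20) for p in [(60,320),(235,562),(493,420)]])
E
```

```text
pinend [619.6  -8.3 177.1] [np.float64(0.43411015866387836), np.float64(0.4341101586639527)]
pinroot [576.9  -5.9 171.9] [np.float64(3.7789839384846604), np.float64(3.7789839384846697)]
hinge [581.6 -72.2 169.6] [np.float64(0.6722944712430245), np.float64(0.6722944712431911)]
pegtop [460.2  -4.4 209.8] [np.float64(0.37175291548239514), np.float64(0.3717529154824304)]
hub [509.  -15.5 164.4] [np.float64(0.07658982623055115), np.float64(0.07658982623053145)]
peg z212 [461.8  -6.3 212. ] [459.4  -6.1 212. ]
scene corners [array([588.3,  82.8,  20. ]), array([ 600.4, -111. ,   20. ]), array([ 439.3, -124.1,   20. ])]
side corners [array([417.1,  71.7,  20. ]), array([ 430.5, -126. ,   20. ]), array([ 593.7, -111. ,   20. ])]
```

```bash
cat >> h.py <<'E'
def go(pos,yaw):
    o=get_obs(); Rt=R.from_euler('xyz',o['tcp_rot']).as_matrix()
    Rg=R.from_euler('xyz',[np.pi,0,yaw]).as_matrix()
    dp=Rt.T@(np.array(pos)-o['tool_pos']); dr=R.from_matrix(Rt.T@Rg).as_rotvec()
    print('units shift',np.round(dp/20,2),'turn',np.round(np.degrees(dr)/4,2))
    print('t',round(o['time'],2),'pos',np.round(o['tool_pos'],1),'rot',np.round(o['tcp_rot'],3),'F',np.round(o['contact_force'],1),'w',round(o['grip_width'],1),'j',np.round(o['joint_positions'],2))
E
python3 -c "
from h import *
go([600,-12,270],3.22)"
```

```text
units shift [-29.31 -19.78  -2.17] turn [-0.02 -0.   -4.52]
t 0.15 pos [123.  510.1 226.2] rot [-3.14  -0.     2.905] F [-0.2  0.3  0.1] w 91.7 j [ 1.19  0.34  1.52 -0.    1.28 -0.15]
```

Call:
step_arm(moves=[-0.9,-0.6,-0.2,0,0,0,-1,-0.9,-0.6,-0.2,0,0,0,-1,-0.9,-0.6,-0.2,0,0,0,-1,-0.9,-0.6,-0.2,0,0,0,-1,-0.9,-0.6,-0.2,0,0,0,-1,-0.9,-0.6,-0.2,0,0,0,-1,-0.9,-0.6,-0.2,0,0,0,-1,-0.9,-0.6,-0.2,0,0,0,-1])

```text
time: 0.82
tool_pos: [241.4, 378.8, 255.9]
tcp_rot: [-3.134, -0.003, 2.912]
contact_force: [0.3, 0.8, 0.5]
grip_width: 91.6
```

Call:
step_arm(moves=[-0.9,-0.6,0,0,0,0,-1,-0.9,-0.6,0,0,0,0,-1,-0.9,-0.6,0,0,0,0,-1,-0.9,-0.6,0,0,0,0,-1,-0.9,-0.6,0,0,0,0,-1,-0.9,-0.6,0,0,0,0,-1,-0.9,-0.6,0,0,0,0,-1,-0.9,-0.6,0,0,0,0,-1])

```text
time: 1.48
tool_pos: [364.0, 245.1, 256.1]
tcp_rot: [-3.134, -0.004, 2.912]
contact_force: [-0.8, -0.0, 0.6]
grip_width: 91.7
```

Call:
step_arm(moves=[-0.9,-0.6,0,0,0,0,-1,-0.9,-0.6,0,0,0,0,-1,-0.9,-0.6,0,0,0,0,-1,-0.9,-0.6,0,0,0,0,-1,-0.9,-0.6,0,0,0,0,-1,-0.9,-0.6,0,0,0,0,-1,-0.9,-0.6,0,0,0,0,-1,-0.9,-0.6,0,0,0,0,-1])

```text
time: 2.15
tool_pos: [486.3, 111.0, 254.5]
tcp_rot: [-3.132, -0.008, 2.912]
contact_force: [0.3, 0.0, 0.0]
grip_width: 91.9
```

```bash
python3 -c "
from h import *
go([600,-12,250],3.22)"
```

```text
units shift [-6.94 -4.69  0.21] turn [-0.11 -0.13 -4.42]
t 2.15 pos [486.3 111.  254.5] rot [-3.132 -0.008  2.912] F [0.3 0.  0. ] w 91.9 j [ 0.07  0.28  1.54 -0.01  1.34 -1.26]
```

Call:
step_arm(moves=[-0.9,-0.6,0,0,0,0,-1,-0.9,-0.6,0,0,0,0,-1,-0.9,-0.6,0,0,0,0,-1,-0.9,-0.6,0,0,0,0,-1,-0.9,-0.6,0,0,0,0,-1,-0.9,-0.6,0,0,0,0,-1,-0.9,-0.6,0,0,0,0,-1,0,0,0,0,0,-0.9,-1])

```text
time: 2.82
tool_pos: [595.1, -9.1, 250.6]
tcp_rot: [-3.132, -0.014, 2.971]
contact_force: [-0.6, -0.1, -0.7]
grip_width: 91.6
```

Call:
step_arm(moves=[0,0,0,0,0,-0.9,-1,0,0,0,0,0,-0.9,-1,0,0,0,0,0,-0.9,-1,0,0,0,0,0,-0.9,-1])

```text
time: 3.15
tool_pos: [595.4, -11.3, 247.6]
tcp_rot: [-3.137, -0.02, -3.052]
contact_force: [-0.1, -0.1, -0.1]
grip_width: 91.9
```

```bash
python3 - <<'E'
from h import *
go([606,-12,250],3.22)
o=get_obs();im=capture("wrist"); cv2.imwrite("pics/w2.png",im[:,:,::-1]); 
np.savez('w2.npz',p=o['tool_pos'],r=o['tcp_rot'])
cv2.imwrite("pics/w2b.png",cv2.resize(im[:,:,::-1],(800,600),interpolation=cv2.INTER_CUBIC))
E
```

```text
units shift [-0.52 -0.08 -0.13] turn [-0.07 -0.29  0.16]
t 3.15 pos [595.4 -11.3 247.6] rot [-3.137 -0.02  -3.052] F [-0.1 -0.1 -0.1] w 91.9 j [-0.14  0.47  1.26 -0.01  1.42 -1.8 ]
```

View pics/w2b.png

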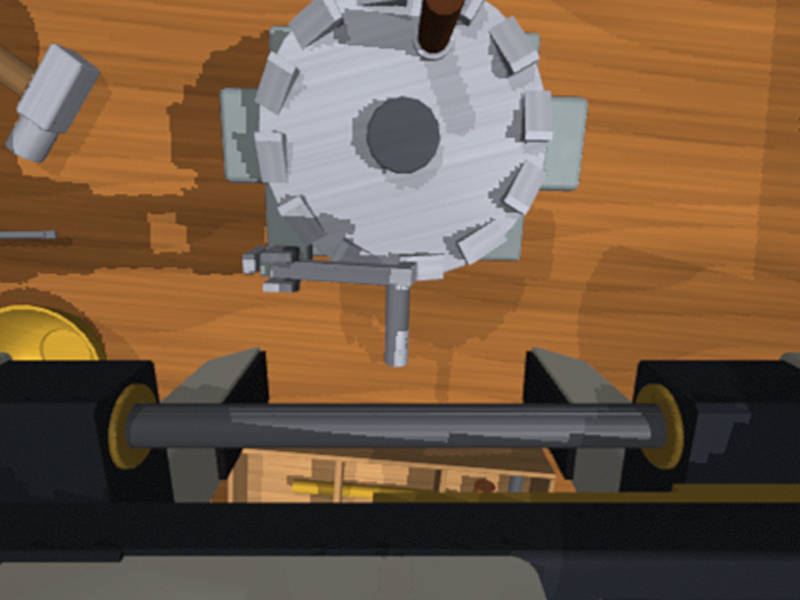

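The wrist view shows the pin from (400,280) to (397,362), the hinge near (270,267), the hub at (403,135) and the peg's base at (434,47), all in the 800x600 picture.

```bash
python3 - <<'E'
from h import *
np.set_printoptions(precision=1,suppress=True)
z=np.load('w2.npz'); W=cam('wrist',{'tool_pos':z['p'],'tcp_rot':z['r']})
u=lambda x,y:((x+.5)*.64-.5,(y+.5)*.64-.5)
for n,p,h in [('pinend',(397,360),175),('pinroot',(400,285),175),('barend',(405,270),178),('hinge',(270,267),172),('hub',(403,135),164),('pegbase',(434,47),150)]:
    print(n,atz(W,u(*p),h))
S=cam('scene');D=cam('side')
s=lambda x,y:((x+.5)/5-.5+165,(y+.5)/5-.5+155)
d=lambda x,y:((x+.5)/5-.5+190,(y+.5)/5-.5+170)
print('pinend',tri([(S,s(455,248)),(D,d(440,78)),(W,u(397,360))]))
print('hub',tri([(S,s(263,187)),(D,d(263,173)),(W,u(403,135))]))
E
```

```text
pinend [618.7  -9.7 175. ]
pinroot [578.9 -11.8 175. ]
barend [570.5 -10.1 178. ]
hinge [576.2 -77.1 172. ]
hub [507.6 -16.8 164. ]
pegbase [464.7  -5.4 150. ]
pinend (array([617.9,  -9.2, 177.5]), [np.float64(0.5832176736723401), np.float64(0.29145978812972223), np.float64(0.5530424006645166)])
hub (array([508.6, -16.3, 165.2]), [np.float64(0.9106296645020315), np.float64(0.1413962012853436), np.float64(1.0046614587127618)])
```

```bash
python3 - <<'E'
from h import *
go([605,-10.5,163],3.22)
E
```

```text
units shift [-0.57  0.01  4.21] turn [-0.07 -0.29  0.22]
t 3.2 pos [595.4 -11.3 247.5] rot [-3.137 -0.021 -3.048] F [ 0.7 -0.5  0.1] w 91.8 j [-0.14  0.47  1.26 -0.01  1.42 -1.81]
```

Call:
step_arm(moves=[-0.3,0,0.1,-0.05,-0.3,0.2,-0.4,-0.3,0,0.8,0,0,0,-0.4,0,0,0.8,0,0,0,-0.4,0,0,0.8,0,0,0,-0.4,0,0,0.8,0,0,0,-0.2,0,0,0.6,0,0,0,0,0,0,0.2,0,0,0,0])

```text
time: 3.78
tool_pos: [608.2, -10.2, 162.3]
tcp_rot: [-3.14, 0.003, -3.073]
contact_force: [-0.5, 0.1, 0.5]
grip_width: 49.6
```

```bash
python3 - <<'E'
from h import *
go([605,-10.5,163],3.22)
for n in ("wrist","side"):
    im=capture(n); cv2.imwrite(f"pics/{n}3.png",cv2.resize(im[:,:,::-1] if n=="wrist" else im[150:270,190:340,::-1],(800,600),interpolation=cv2.INTER_CUBIC))
E
```

```text
units shift [ 0.16 -0.   -0.03] turn [-0.02  0.04 -0.13]
t 3.78 pos [608.2 -10.2 162.3] rot [-3.140e+00  3.000e-03 -3.073e+00] F [-0.5  0.1  0.5] w 49.6 j [-0.14  0.55  1.38 -0.    1.21 -1.78]
```

View pics/wrist3.png

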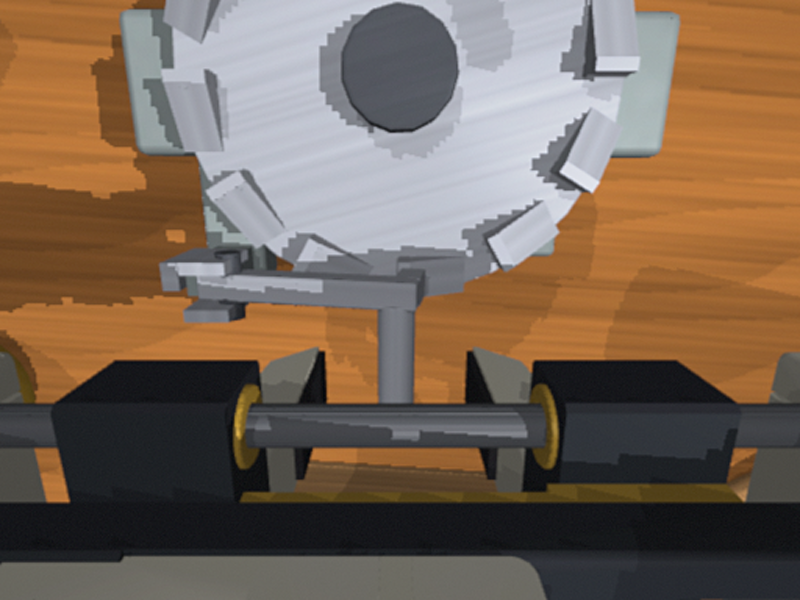

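View pics/side3.png

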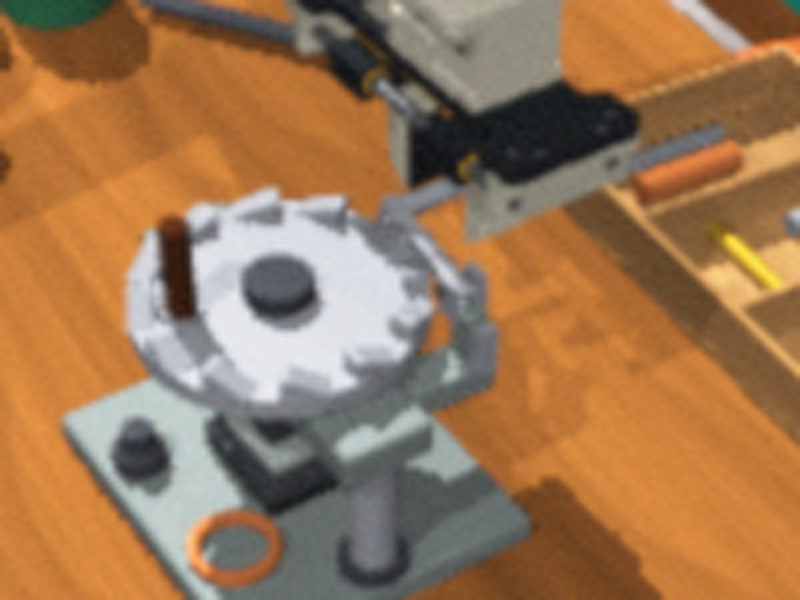

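The pin stands midway between the fingers, at (396,350) in the wrist view. Closing.

Call:
step_arm(moves=[0.15,0,0,0,0,0,1,0,0,0,0,0,0,1,0,0,0,0,0,0,1,0,0,0,0,0,0,1,0,0,0,0,0,0,1])

```text
time: 4.3
tool_pos: [607.0, -10.6, 167.3]
tcp_rot: [-3.138, 0.01, -3.073]
contact_force: [0.1, 0.5, -0.6]
grip_width: 17.2
```

Call:
step_arm(moves=[0,0,0.15,0,0,0,1,0,0,0,0,0,0,1,0,0,0,0,0,0,1])

```text
time: 4.55
tool_pos: [607.5, -10.2, 166.4]
tcp_rot: [-3.139, 0.013, -3.073]
contact_force: [0.5, -1.0, -2.2]
grip_width: 10.9
```

Call:
step_arm(moves=[0,-0.04,-0.27,0,0,0,1,0,-0.08,-0.27,0,0,0,1,0,-0.1,-0.25,0,0,0,1,0,-0.13,-0.25,0,0,0,1])

```text
time: 4.88
tool_pos: [607.7, -16.3, 186.1]
tcp_rot: [-3.142, 0.011, -3.074]
contact_force: [1.2, 1.9, -4.0]
grip_width: 11.3
```

```bash
python3 - <<'E'
from h import *
go([605,-10.5,163],3.22)
for n in ("wrist","side"):
    im=capture(n); cv2.imwrite(f"pics/{n}4.png",cv2.resize(im[:,:,::-1] if n=="wrist" else im[150:270,190:340,::-1],(800,600),interpolation=cv2.INTER_CUBIC))
E
```

```text
units shift [0.13 0.3  1.15] turn [-0.    0.15 -0.15]
t 4.88 pos [607.7 -16.3 186.1] rot [-3.142  0.011 -3.074] F [ 1.2  1.9 -4. ] w 11.3 j [-0.15  0.52  1.36  0.    1.26 -1.79]
```

View pics/side4.png

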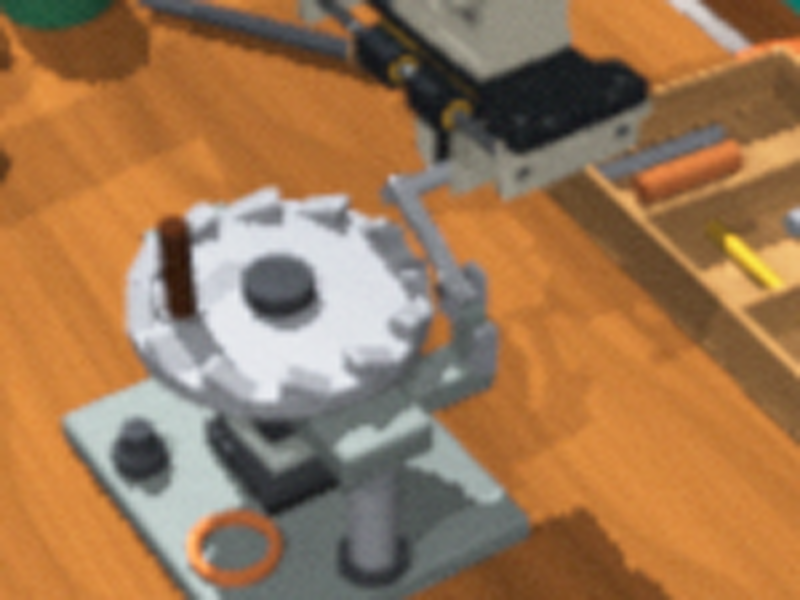

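The pawl is lifting with the pin held, and the force is low. I'll continue along the arc.

Call:
step_arm(moves=[0,-0.16,-0.22,0,0,0,1,0,-0.17,-0.22,0,0,0,1,0,-0.2,-0.19,0,0,0,1,0,-0.21,-0.18,0,0,0,1,0,-0.23,-0.15,0,0,0,1,0,-0.24,-0.14,0,0,0,1])

```text
time: 5.48
tool_pos: [609.3, -38.8, 211.4]
tcp_rot: [3.136, 0.013, -3.072]
contact_force: [1.0, 3.8, -1.5]
grip_width: 11.0
```

Call:
step_arm(moves=[0,-0.38,-0.1,0,0,0,1,0,-0.4,-0.06,0,0,0,1,0,-0.41,-0.02,0,0,0,1,0,-0.41,0.03,0,0,0,1,0,-0.41,0.08,0,0,0,1])

```text
time: 5.9
tool_pos: [611.9, -78.6, 220.0]
tcp_rot: [3.133, 0.018, -3.07]
contact_force: [-0.6, 3.6, -0.7]
grip_width: 11.2
```

```bash
python3 - <<'E'
from h import *
go([605,-10.5,163],3.22)
for n in ("wrist","side"):
    im=capture(n); cv2.imwrite(f"pics/{n}5.png",cv2.resize(im[:,:,::-1] if n=="wrist" else im[150:270,190:340,::-1],(800,600),interpolation=cv2.INTER_CUBIC))
E
```

```text
units shift [0.15 3.4  2.88] turn [ 0.13  0.26 -0.1 ]
t 5.9 pos [611.9 -78.6 220. ] rot [ 3.133  0.018 -3.07 ] F [-0.6  3.6 -0.7] w 11.2 j [-0.26  0.51  1.28  0.01  1.34 -1.9 ]
```

View pics/side5.png

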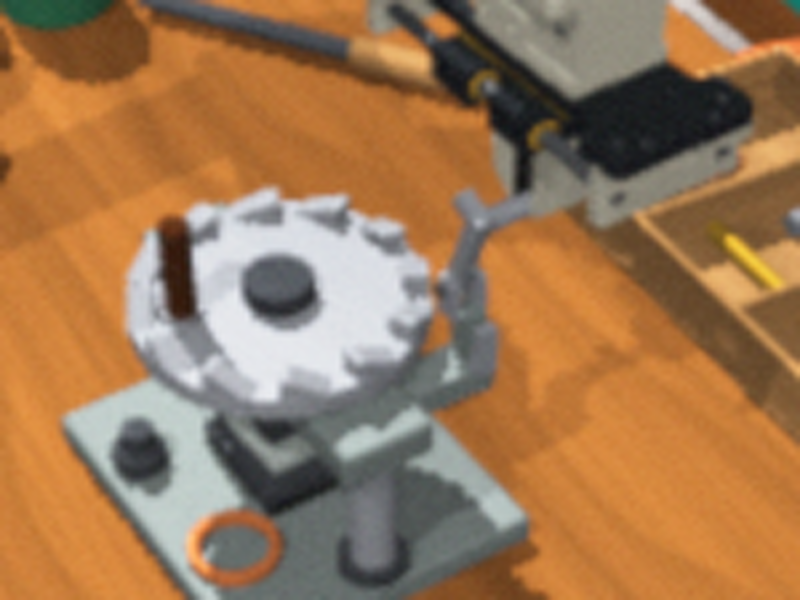

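The bar is a little past upright. Continuing over.

Call:
step_arm(moves=[0,-0.4,0.12,0,0,0,1,0,-0.38,0.17,0,0,0,1,0,-0.35,0.23,0,0,0,1,0,-0.3,0.28,0,0,0,1,0,-0.2,0.25,0,0,0,1])

```text
time: 6.42
tool_pos: [615.0, -113.0, 201.1]
tcp_rot: [3.132, 0.021, -3.071]
contact_force: [-15.3, 26.4, 53.7]
grip_width: 1.1
```

```bash
python3 - <<'E'
from h import *
go([605,-10.5,163],3.22)
for n in ("wrist","side"):
    im=capture(n); cv2.imwrite(f"pics/{n}6.png",cv2.resize(im[:,:,::-1] if n=="wrist" else im[150:270,190:340,::-1],(800,600),interpolation=cv2.INTER_CUBIC))
E
```

```text
units shift [0.18 5.13 1.95] turn [ 0.14  0.3  -0.12]
t 6.42 pos [ 615.  -113.   201.1] rot [ 3.132  0.021 -3.071] F [-15.3  26.4  53.7] w 1.1 j [-0.31  0.54  1.28  0.02  1.3  -1.96]
```

View pics/side6.png

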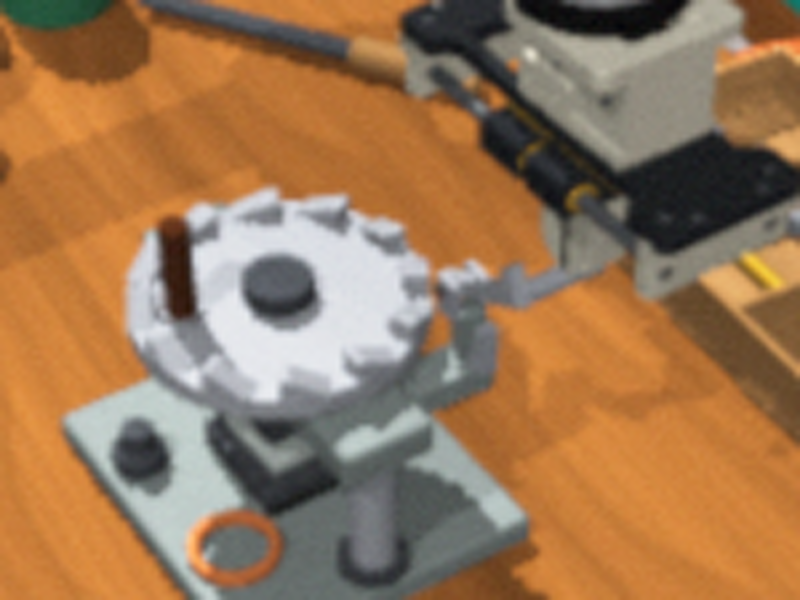

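The pin slipped out and the pawl dropped onto its stop. The shut fingertips now press down on the pin, so I'll lift off.

Call:
step_arm(moves=[0,0.05,-0.6,0,0,0,1,0,0,-0.8,0,0,0,1,0,0,-0.9,0,0,0,1])

```text
time: 6.77
tool_pos: [612.8, -113.2, 247.5]
tcp_rot: [3.134, 0.019, -3.07]
contact_force: [-0.5, -0.1, -0.2]
grip_width: 0.4
```

```bash
python3 - <<'E'
from h import *
go([462,-6,260],2.91)
for n in ("wrist","side"):
    o=get_obs();im=capture(n); cv2.imwrite(f"pics/{n}7.png",cv2.resize(im[:,:,::-1] if n=="wrist" else im[150:270,190:340,::-1],(800,600),interpolation=cv2.INTER_CUBIC))
E
```

```text
units shift [ 7.12  5.89 -0.72] turn [0.15 0.25 4.34]
t 6.77 pos [ 612.8 -113.2  247.5] rot [ 3.134  0.019 -3.07 ] F [-0.5 -0.1 -0.2] w 0.4 j [-0.31  0.5   1.21  0.01  1.41 -1.96]
```

View pics/side7.png

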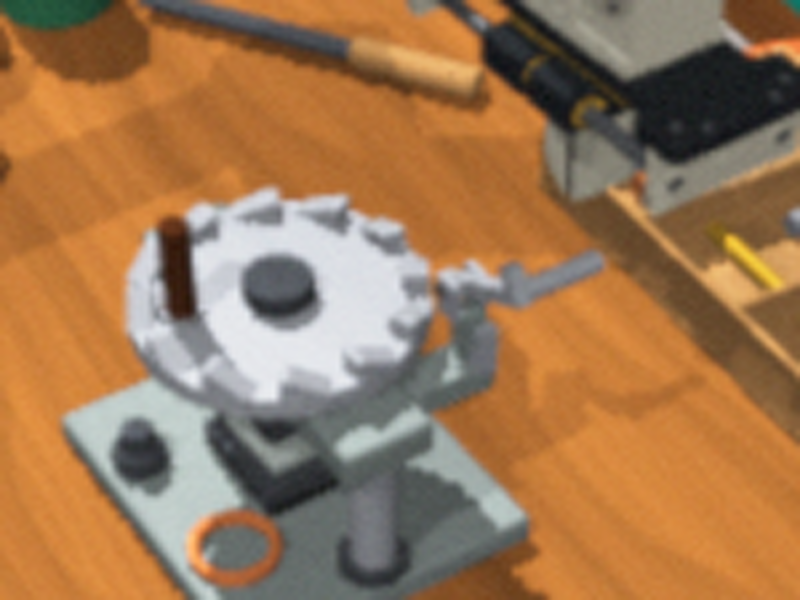

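View pics/wrist7.png

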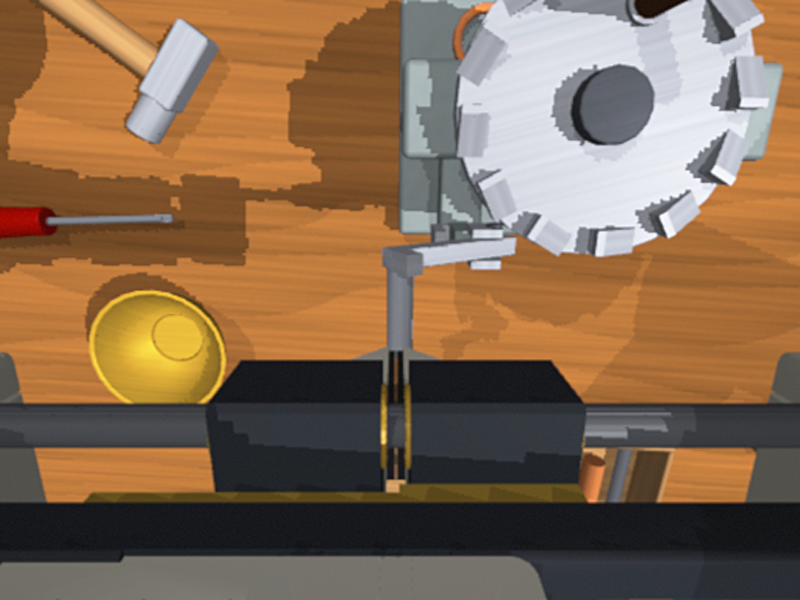

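Pawl is folded back: bar at (455,250), and the side view shows it resting on its stop. Now to the peg.

Call:
step_arm(moves=[0.89,0.74,-0.12,0,0,0,0,0.89,0.74,-0.12,0,0,0,0,0.89,0.74,-0.12,0,0,0,0,0.89,0.74,-0.12,0,0,0,0,0.89,0.74,-0.12,0,0,0,0,0.89,0.74,-0.12,0,0,0,0,0.89,0.74,0,0,0,0,0,0.89,0.74,0,0,0,0,0])

```text
time: 7.53
tool_pos: [458.3, -10.2, 249.3]
tcp_rot: [-3.141, 0.015, -3.077]
contact_force: [0.0, 0.4, 0.5]
grip_width: 45.1
```

Call:
step_arm(moves=[0,0,0,0.05,0.06,0.9,0,0,0,0,0.05,0.06,0.9,0,0,0,0,0.05,0.06,0.9,0,0,0,0,0,0.06,0.9,0,0,0,0,0,0,0.7,0,0,0,0,0,0,0,0])

```text
time: 8.03
tool_pos: [451.9, -10.3, 242.1]
tcp_rot: [-3.127, -0.009, 2.894]
contact_force: [0.6, 0.6, -0.4]
grip_width: 45.9
```

```bash
python3 - <<'E'
from h import *
go([461.8,-5.4,187],2.907)
for n in ("wrist",):
    o=get_obs();W=cam('wrist',o);im=capture(n); cv2.imwrite(f"pics/{n}8.png",cv2.resize(im[:,:,::-1],(800,600),interpolation=cv2.INTER_CUBIC))
    print(proj(W,[461.8,-5.4,212])/.64,proj(W,[508.5,-16.5,165])/.64, proj(W,[461.8,-5.4,150])/.64)
E
```

```text
units shift [-0.45  0.4   2.74] turn [-0.21 -0.13 -0.19]
t 8.03 pos [451.9 -10.3 242.1] rot [-3.127 -0.009  2.894] F [ 0.6  0.6 -0.4] w 45.9 j [-0.18  0.2   1.68 -0.02  1.27 -1.5 ]
[415.5116251  363.23602113] [413.55075335 411.11250562] [412.45334757 318.66219921]
```

View pics/wrist8.png

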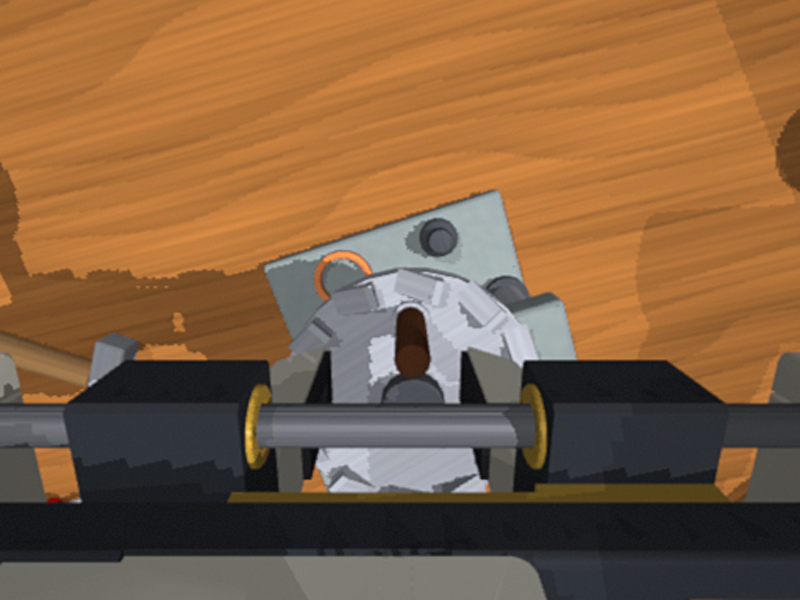

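The peg stands at (412,340), within a few pixels of the prediction. Descending around it.

Call:
step_arm(moves=[-0.45,0.4,0,-0.2,-0.13,-0.15,0,0,0,0.1,0,0,0,0])

```text
time: 8.25
tool_pos: [463.3, -5.0, 238.8]
tcp_rot: [-3.141, 0.0, 2.91]
contact_force: [-0.3, -0.1, 0.2]
grip_width: 46.1
```

```bash
python3 - <<'E'
from h import *
go([461.8,-5.4,187],2.907)
E
```

```text
units shift [ 0.07 -0.04  2.59] turn [-0.    0.    0.04]
t 8.25 pos [463.3  -5.  238.8] rot [-3.141  0.     2.91 ] F [-0.3 -0.1  0.2] w 46.1 j [-0.18  0.22  1.66 -0.    1.26 -1.52]
```

Call:
step_arm(moves=[0.07,-0.04,0.6,0,0,0,0,0,0,0.7,0,0,0,0,0,0,0.7,0,0,0,0,0,0,0.5,0,0,0,0.4,0,0,0,0,0,0,0.5,0,0,0,0,0,0,0.5])

```text
time: 8.75
tool_pos: [463.5, -5.7, 184.8]
tcp_rot: [-3.142, 0.001, 2.917]
contact_force: [-0.1, -0.2, 0.7]
grip_width: 30.5
```

```bash
python3 - <<'E'
from h import *
go([461.8,-5.4,187],2.907)
for n in ("wrist",):
    o=get_obs();W=cam('wrist',o);im=capture(n); cv2.imwrite(f"pics/{n}9.png",cv2.resize(im[:,:,::-1],(800,600),interpolation=cv2.INTER_CUBIC))
E
```

```text
units shift [ 0.09 -0.   -0.11] turn [-0.    0.02  0.15]
t 8.75 pos [463.5  -5.7 184.8] rot [-3.142e+00  1.000e-03  2.917e+00] F [-0.1 -0.2  0.7] w 30.5 j [-0.18  0.27  1.75 -0.    1.12 -1.52]
```

View pics/wrist9.png

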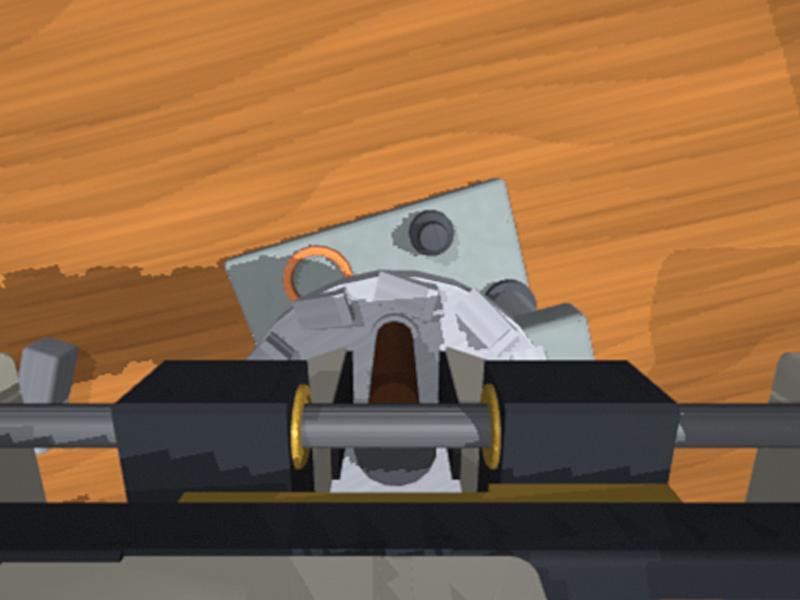

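Call:
step_arm(moves=[0.04,0,0,0,0,0.1,0.58,0,0.05,0,0,0,0,0.58,0,0.1,0,0,0,0.6,0.58,0,0.1,0,0,0,0.6,0.58,0,0.1,0,0,0,0.6,0.58,0,0.1,0,0,0,0.6,0.58])

```text
time: 9.3
tool_pos: [465.5, 0.2, 186.8]
tcp_rot: [-3.136, 0.005, 2.737]
contact_force: [-1.4, -4.6, -2.9]
grip_width: 19.3
```

```bash
cat >> h.py <<'E'
C=np.array([508.5,-16.5])
def st(off=0.):
    o=get_obs(); p=o['tool_pos'][:2]-C; r=np.hypot(*p); ph=np.arctan2(p[1],p[0]); F=o['contact_force']
    t=np.array([np.sin(ph),-np.cos(ph)])
    print('t %.2f r %.1f phi %.3f wound~%.3f yawerr(yaw-phi) %.3f z %.1f Ftan %.1f Frad %.1f Fz %.1f Mz %.2f tilt %s w %.1f j6 %.2f'%(o['time'],r,ph,(2.907-ph)%(2*np.pi),(o['tcp_rot'][2]-ph+np.pi)%(2*np.pi)-np.pi,o['tool_pos'][2],F[:2]@t,F[:2]@p/r,F[2],o['moment'][2],np.round([(o['tcp_rot'][0]+6.2832)%6.2832-3.1416,o['tcp_rot'][1]],3),o['grip_width'],o['joint_positions'][5]))
E
python3 -c "
from h import *
st()"
```

```text
t 9.30 r 46.2 phi 2.772 wound~0.135 yawerr(yaw-phi) -0.034 z 186.8 Ftan -4.8 Frad -0.3 Fz -2.9 Mz 0.01 tilt [0.006 0.005] w 19.3 j6 -1.32
```

The finger is pushing the peg with a drag of about 5 N, as expected. I'll wind on in short arcs.

Call:
step_arm(moves=[0.03,0.11,0.02,-0.03,0,0.5,0.58,0.03,0.11,0.02,-0.03,0,0.6,0.58,0,0.11,0.02,-0.03,0,0.6,0.58,0,0.11,0.02,0,0,0.6,0.58,0,0.11,0.02,0,0,0.6,0.58])

```text
time: 9.72
tool_pos: [469.2, 6.8, 186.8]
tcp_rot: [-3.137, 0.01, 2.525]
contact_force: [-3.0, -3.4, -0.6]
grip_width: 19.8
```

```bash
python3 -c "
from h import *
st()"
```

```text
t 9.72 r 45.7 phi 2.606 wound~0.301 yawerr(yaw-phi) -0.081 z 186.8 Ftan -4.4 Frad 0.9 Fz -0.6 Mz -0.01 tilt [0.005 0.01 ] w 19.8 j6 -1.09
```

Call:
step_arm(moves=[0.07,0.12,0.02,0,-0.05,0.2,0.58,0.06,0.12,0.02,0,-0.05,0.4,0.58,0.04,0.12,0.02,0,0,0.5,0.58,0.02,0.12,0.02,0,0,0.6,0.58,0.02,0.12,0.02,0,0,0.6,0.58])

```text
time: 10.13
tool_pos: [474.3, 15.9, 187.0]
tcp_rot: [-3.137, 0.027, 2.36]
contact_force: [-0.4, -5.6, 0.2]
grip_width: 19.9
```

```bash
python3 -c "
from h import *
st()"
```

```text
t 10.13 r 47.1 phi 2.382 wound~0.525 yawerr(yaw-phi) -0.022 z 187.0 Ftan -4.3 Frad -3.6 Fz 0.2 Mz 0.04 tilt [0.004 0.027] w 19.9 j6 -0.89
```

```bash
cat >> h.py <<'E'
_st=st
def st():
    _st(); o=get_obs(); Rt=R.from_euler('xyz',o['tcp_rot']).as_matrix(); p=o['tool_pos'][:2]-C; ph=np.arctan2(p[1],p[0])
    d=R.from_matrix(Rt.T@R.from_euler('xyz',[np.pi,0,ph]).as_matrix()).as_rotvec()
    print('turn units to align',np.round(np.degrees(d)/4,2),'x units to r=47',round((47-np.hypot(*p))/20,2),'z units to 186',round((o['tool_pos'][2]-186)/20,2))
E
python3 -c "
from h import *
st()"
```

```text
t 10.13 r 47.1 phi 2.382 wound~0.525 yawerr(yaw-phi) -0.022 z 187.0 Ftan -4.3 Frad -3.6 Fz 0.2 Mz 0.04 tilt [0.004 0.027] w 19.9 j6 -0.89
turn units to align [-0.07  0.39 -0.31] x units to r=47 -0.01 z units to 186 0.05
```

Call:
step_arm(moves=[0.01,0.12,0.02,0,0.15,0.4,0.58,0.01,0.12,0.02,0,0.15,0.5,0.58,0.01,0.12,0.02,0,0.1,0.6,0.58,0.01,0.12,0.02,0,0,0.6,0.58,0.01,0.12,0.02,0,0,0.6,0.58])

```text
time: 10.55
tool_pos: [481.7, 23.2, 186.9]
tcp_rot: [-3.135, 0.004, 2.167]
contact_force: [-2.2, -3.7, 1.2]
grip_width: 19.4
```

```bash
python3 -c "
from h import *
st()"
```

```text
t 10.55 r 47.9 phi 2.166 wound~0.741 yawerr(yaw-phi) 0.001 z 186.9 Ftan -3.9 Frad -1.8 Fz 1.2 Mz 0.01 tilt [0.007 0.004] w 19.4 j6 -0.70
turn units to align [-0.1   0.05  0.02] x units to r=47 -0.04 z units to 186 0.04
```

Call:
step_arm(moves=[-0.01,0.12,0.02,-0.03,0.02,0.6,0.58,-0.01,0.12,0.02,-0.03,0.02,0.6,0.58,0,0.12,0.02,0,0,0.6,0.58,0,0.12,0.02,0,0,0.6,0.58])

```text
time: 10.88
tool_pos: [488.7, 27.0, 186.9]
tcp_rot: [-3.136, 0.004, 1.995]
contact_force: [-2.4, -3.2, 0.7]
grip_width: 19.3
```

```bash
python3 -c "
from h import *
st()"
```

```text
t 10.88 r 47.8 phi 1.999 wound~0.908 yawerr(yaw-phi) -0.004 z 186.9 Ftan -3.5 Frad -1.9 Fz 0.7 Mz 0.01 tilt [0.006 0.004] w 19.3 j6 -0.52
turn units to align [-0.08  0.05 -0.06] x units to r=47 -0.04 z units to 186 0.04
```

Call:
step_arm(moves=[-0.01,0.12,0.02,-0.02,0.02,0.6,0.58,-0.01,0.12,0.02,-0.02,0.02,0.6,0.58,0,0.12,0.02,-0.02,0,0.6,0.58,0,0.12,0.02,0,0,0.6,0.58])

```text
time: 11.22
tool_pos: [496.0, 29.5, 186.9]
tcp_rot: [-3.137, 0.004, 1.822]
contact_force: [-3.9, -4.1, 1.0]
grip_width: 19.1
```

```bash
python3 -c "
from h import *
st()"
```

```text
t 11.22 r 47.7 phi 1.837 wound~1.070 yawerr(yaw-phi) -0.015 z 186.9 Ftan -4.8 Frad -2.9 Fz 1.0 Mz 0.01 tilt [0.004 0.004] w 19.1 j6 -0.34
turn units to align [-0.06  0.06 -0.21] x units to r=47 -0.03 z units to 186 0.05
```

Call:
step_arm(moves=[-0.01,0.12,0.02,-0.02,0.02,0.45,0.58,-0.01,0.12,0.02,-0.02,0.02,0.55,0.58,0,0.12,0.02,-0.02,0,0.6,0.58,0,0.12,0.02,0,0,0.6,0.58])

```text
time: 11.55
tool_pos: [503.1, 30.9, 186.9]
tcp_rot: [-3.138, 0.003, 1.665]
contact_force: [-4.4, -3.1, 0.4]
grip_width: 19.3
```

```bash
python3 -c "
from h import *
st()"
```

```text
t 11.55 r 47.7 phi 1.684 wound~1.223 yawerr(yaw-phi) -0.019 z 186.9 Ftan -4.7 Frad -2.6 Fz 0.4 Mz 0.02 tilt [0.004 0.003] w 19.3 j6 -0.18
turn units to align [-0.06  0.05 -0.27] x units to r=47 -0.03 z units to 186 0.04
```

Call:
step_arm(moves=[-0.01,0.12,0.02,-0.02,0.02,0.4,0.58,-0.01,0.12,0.02,-0.02,0.02,0.5,0.58,0,0.12,0.02,-0.02,0,0.6,0.58,0,0.12,0.02,0,0,0.6,0.58])

```text
time: 11.88
tool_pos: [510.0, 31.3, 186.7]
tcp_rot: [-3.137, 0.002, 1.515]
contact_force: [-4.9, -2.0, 1.0]
grip_width: 19.1
```

```bash
python3 -c "
from h import *
st()"
```

```text
t 11.88 r 47.8 phi 1.539 wound~1.368 yawerr(yaw-phi) -0.025 z 186.7 Ftan -4.9 Frad -2.2 Fz 1.0 Mz 0.02 tilt [0.004 0.002] w 19.1 j6 -0.03
turn units to align [-0.06  0.03 -0.35] x units to r=47 -0.04 z units to 186 0.04
```

Call:
step_arm(moves=[0,0.13,0.02,-0.02,0.02,0.3,0.58,0,0.13,0.02,-0.02,0.02,0.5,0.58,0,0.13,0.02,-0.02,0,0.55,0.58,0,0.13,0.02,0,0,0.55,0.58])

```text
time: 12.22
tool_pos: [518.2, 31.0, 186.3]
tcp_rot: [-3.138, 0.0, 1.379]
contact_force: [-4.9, -0.6, 1.9]
grip_width: 19.5
```

```bash
python3 -c "
from h import *
st()"
```

```text
t 12.22 r 48.5 phi 1.368 wound~1.539 yawerr(yaw-phi) 0.011 z 186.3 Ftan -4.7 Frad -1.5 Fz 1.9 Mz 0.07 tilt [0.004 0.   ] w 19.5 j6 0.10
turn units to align [-0.05  0.    0.16] x units to r=47 -0.07 z units to 186 0.02
```

Call:
step_arm(moves=[-0.02,0.13,0.01,-0.02,0.02,0.6,0.58,-0.02,0.13,0.01,-0.02,0.02,0.6,0.58,-0.02,0.13,0.01,-0.02,0,0.6,0.58,0,0.13,0.01,0,0,0.6,0.58])

```text
time: 12.55
tool_pos: [525.9, 28.9, 186.3]
tcp_rot: [-3.137, -0.003, 1.208]
contact_force: [-4.6, -1.2, 2.0]
grip_width: 19.3
```

```bash
python3 -c "
from h import *
st()"
```

```text
t 12.55 r 48.6 phi 1.205 wound~1.702 yawerr(yaw-phi) 0.003 z 186.3 Ftan -3.9 Frad -2.8 Fz 2.0 Mz 0.01 tilt [ 0.005 -0.003] w 19.3 j6 0.27
turn units to align [-0.07 -0.04  0.04] x units to r=47 -0.08 z units to 186 0.01
```

Call:
step_arm(moves=[-0.03,0.13,0.01,-0.02,-0.01,0.6,0.58,-0.03,0.13,0.01,-0.02,-0.01,0.6,0.58,-0.02,0.13,0.01,-0.02,0,0.6,0.58,0,0.13,0.01,0,0,0.6,0.58])

```text
time: 12.88
tool_pos: [532.6, 25.6, 186.1]
tcp_rot: [-3.135, -0.002, 1.036]
contact_force: [-4.7, 0.0, 0.6]
grip_width: 19.3
```

```bash
python3 -c "
from h import *
st()"
```

```text
t 12.88 r 48.5 phi 1.051 wound~1.856 yawerr(yaw-phi) -0.015 z 186.1 Ftan -4.0 Frad -2.3 Fz 0.6 Mz 0.05 tilt [ 0.006 -0.002] w 19.3 j6 0.43
turn units to align [-0.09 -0.03 -0.21] x units to r=47 -0.08 z units to 186 0.01
```

Call:
step_arm(moves=[-0.02,0.13,0.01,-0.02,-0.01,0.5,0.58,-0.02,0.13,0.01,-0.02,-0.01,0.5,0.58,-0.01,0.13,0.01,-0.02,0,0.6,0.58,0,0.13,0.01,0,0,0.6,0.58])

```text
time: 13.22
tool_pos: [538.6, 21.7, 186.0]
tcp_rot: [-3.133, -0.0, 0.879]
contact_force: [-4.6, 0.9, 0.5]
grip_width: 19.2
```

```bash
python3 -c "
from h import *
st()"
```

```text
t 13.22 r 48.6 phi 0.904 wound~2.003 yawerr(yaw-phi) -0.025 z 186.0 Ftan -4.2 Frad -2.2 Fz 0.5 Mz 0.05 tilt [ 0.008 -0.   ] w 19.2 j6 0.58
turn units to align [-0.12 -0.01 -0.36] x units to r=47 -0.08 z units to 186 -0.0
```

Call:
step_arm(moves=[-0.01,0.13,0,-0.03,0,0.4,0.58,-0.01,0.13,0,-0.03,0,0.5,0.58,-0.01,0.13,0,-0.03,0,0.6,0.58,0,0.13,0,0,0,0.6,0.58])

```text
time: 13.55
tool_pos: [543.3, 17.3, 185.9]
tcp_rot: [-3.132, 0.001, 0.73]
contact_force: [-5.2, 1.2, 1.0]
grip_width: 19.5
```

```bash
python3 -c "
from h import *
st()"
```

```text
t 13.55 r 48.5 phi 0.771 wound~2.136 yawerr(yaw-phi) -0.042 z 185.9 Ftan -4.4 Frad -2.9 Fz 1.0 Mz 0.05 tilt [0.009 0.001] w 19.5 j6 0.73
turn units to align [-0.13  0.02 -0.6 ] x units to r=47 -0.07 z units to 186 -0.0
```

Call:
step_arm(moves=[0,0.15,0,-0.03,0,0.2,0.58,0,0.15,0,-0.03,0,0.4,0.58,-0.01,0.15,0,-0.03,0,0.6,0.58,0,0.15,0,0,0,0.6,0.58])

```text
time: 13.88
tool_pos: [549.1, 10.7, 185.9]
tcp_rot: [-3.133, 0.003, 0.604]
contact_force: [-5.6, 2.4, 1.8]
grip_width: 19.3
```

```bash
python3 -c "
from h import *
st()"
```

```text
t 13.88 r 48.9 phi 0.591 wound~2.316 yawerr(yaw-phi) 0.013 z 185.9 Ftan -5.1 Frad -3.3 Fz 1.8 Mz 0.10 tilt [0.009 0.003] w 19.3 j6 0.84
turn units to align [-0.12  0.04  0.18] x units to r=47 -0.09 z units to 186 -0.0
```

Call:
step_arm(moves=[-0.03,0.14,0,-0.03,0,0.6,0.58,-0.03,0.14,0,-0.03,0,0.6,0.58,-0.02,0.14,0,-0.03,0,0.6,0.58])

```text
time: 14.13
tool_pos: [550.9, 6.7, 185.9]
tcp_rot: [-3.132, 0.003, 0.477]
contact_force: [-6.0, 6.5, 2.3]
grip_width: 19.6
```

```bash
python3 -c "
from h import *
st()"
```

```text
t 14.13 r 48.4 phi 0.501 wound~2.406 yawerr(yaw-phi) -0.025 z 185.9 Ftan -8.6 Frad -2.1 Fz 2.3 Mz 0.06 tilt [0.01  0.003] w 19.6 j6 0.96
turn units to align [-0.14  0.04 -0.35] x units to r=47 -0.07 z units to 186 -0.01
```

The drag has climbed from about 4.5 to 8.6 N, so the die is touching. One small step more to confirm the slope.

Call:
step_arm(moves=[-0.01,0.12,0,-0.03,0,0.2,0.58])

```text
time: 14.22
tool_pos: [551.1, 6.2, 185.8]
tcp_rot: [-3.13, 0.003, 0.462]
contact_force: [-5.1, 7.4, 2.3]
grip_width: 19.1
```

```bash
python3 -c "
from h import *
st()"
```

```text
t 14.22 r 48.3 phi 0.489 wound~2.418 yawerr(yaw-phi) -0.027 z 185.8 Ftan -9.0 Frad -1.0 Fz 2.3 Mz 0.01 tilt [0.011 0.003] w 19.1 j6 0.97
turn units to align [-0.16  0.04 -0.39] x units to r=47 -0.07 z units to 186 -0.01
```

Call:
step_arm(moves=[0,0.16,0,-0.03,0,0.1,0.58,0,0.16,0,-0.03,0,0.2,0.58])

```text
time: 14.38
tool_pos: [552.0, 4.8, 185.8]
tcp_rot: [-3.126, 0.004, 0.443]
contact_force: [-6.7, 9.2, 2.3]
grip_width: 19.5
```

```bash
python3 -c "
from h import *
st()"
```

```text
t 14.38 r 48.5 phi 0.454 wound~2.453 yawerr(yaw-phi) -0.011 z 185.8 Ftan -11.2 Frad -2.0 Fz 2.3 Mz -0.04 tilt [0.015 0.004] w 19.5 j6 0.99
turn units to align [-0.22  0.06 -0.16] x units to r=47 -0.07 z units to 186 -0.01
```

The slope matches (+2.2 N over 0.035 rad), and the extra is now about 6.5 N, within 3 to 8. I'll open the cage and lift clear.

Call:
step_arm(moves=[0,-0.08,0,0,0,0,0.4,0,0,0,0,0,0,0.2,0,0,0,0,0,0,0.2,0,0,-0.1,0,0,0,0.2])

```text
time: 14.72
tool_pos: [553.3, 6.9, 188.5]
tcp_rot: [-3.128, -0.001, 0.447]
contact_force: [0.1, 0.2, -0.6]
grip_width: 36.1
```

```bash
python3 - <<'E'
from h import *
st()
o=get_obs();im=capture("wrist"); cv2.imwrite("pics/w10.png",cv2.resize(im[:,:,::-1],(800,600),interpolation=cv2.INTER_CUBIC))
E
```

```text
t 14.72 r 50.5 phi 0.481 wound~2.426 yawerr(yaw-phi) -0.034 z 188.5 Ftan -0.1 Frad 0.2 Fz -0.6 Mz 0.00 tilt [ 0.013 -0.001] w 36.1 j6 0.99
turn units to align [-0.19 -0.01 -0.49] x units to r=47 -0.18 z units to 186 0.13
```

View pics/w10.png

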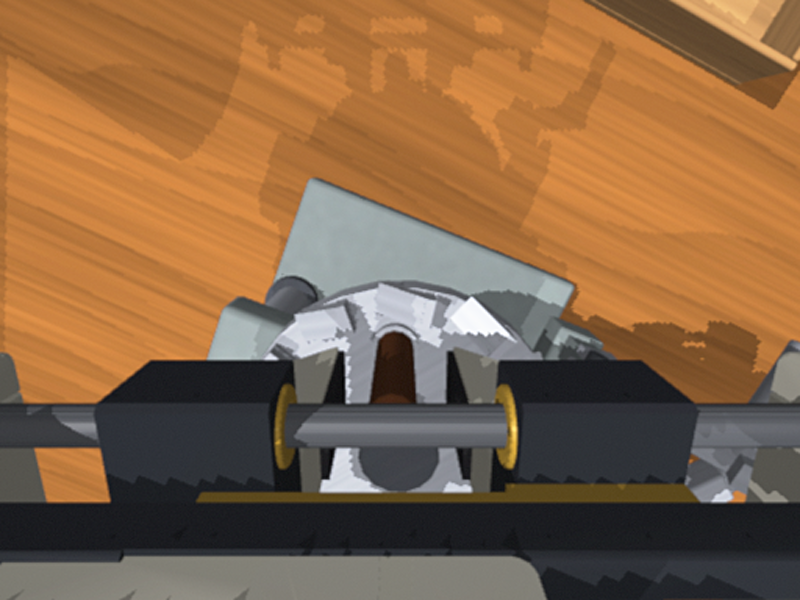

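Both fingers are clear of the peg. Lifting straight up.

Call:
step_arm(moves=[0,0,-0.5,0,0,0,0.2,0,0,-0.8,0,0,0,0.2,0,0,-0.9,0,0,0,0.2,0,0,-0.9,0,0,0,0.2,0,0,-0.9,0,0,0,0.2,0.9,0,-0.5,0,0,0,0.2,0.9,0,0,0,0,0,0.2,0,0,0,0,0,0,0.2])

```text
time: 15.43
tool_pos: [588.3, 19.8, 290.6]
tcp_rot: [-3.134, -0.008, 0.446]
contact_force: [-1.8, -0.6, -0.6]
grip_width: 36.4
```

```bash
python3 - <<'E'
from h import *
st()
for n in ("wrist","side","scene"):
    o=get_obs();im=capture(n)[:,:,::-1]; 
    if n=="wrist":
        W=cam('wrist',o); np.savez('w11.npz',p=o['tool_pos'],r=o['tcp_rot'])
        for a in (.3,.35,.4,.45,.5): print(a,proj(W,[508.5+48*np.cos(a),-16.5+48*np.sin(a),212])/.64)
    c={'wrist':im,'side':im[150:270,190:340],'scene':im[155:275,165:315]}[n]
    cv2.imwrite(f"pics/{n}11.png",cv2.resize(c,(800,600),interpolation=cv2.INTER_CUBIC))
    if n!='wrist':
        cc=cam(n); q=(165,155) if n=='scene' else (190,150)
        for a in (.3,.35,.4,.45,.5): print(n,a,(proj(cc,[508.5+48*np.cos(a),-16.5+48*np.sin(a),212])-q)*[800/150,5])
E
```

```text
t 15.43 r 87.7 phi 0.427 wound~2.480 yawerr(yaw-phi) 0.020 z 290.6 Ftan -0.2 Frad -1.9 Fz -0.6 Mz 0.02 tilt [ 0.008 -0.008] w 36.4 j6 1.02
turn units to align [-0.11 -0.11  0.28] x units to r=47 -2.03 z units to 186 5.23
0.3 [404.95630163 381.85008509]
0.35 [400.53742291 381.34247886]
0.4 [396.09539624 381.03811928]
0.45 [391.6429607  380.93793443]
0.5 [387.19289114 381.04219128]
side 0.3 [346.65400378 156.83517883]
side 0.35 [342.97009287 154.80490799]
side 0.4 [339.12753367 152.89527922]
side 0.45 [335.1357035 151.1102663]
side 0.5 [331.0042285  149.45355437]
scene 0.3 [369.34992701 143.26894946]
scene 0.35 [370.49059007 139.54066212]
scene 0.4 [371.37240444 135.79243916]
scene 0.45 [371.99433653 132.03383864]
scene 0.5 [372.356026   128.27435734]
```

View pics/side11.png

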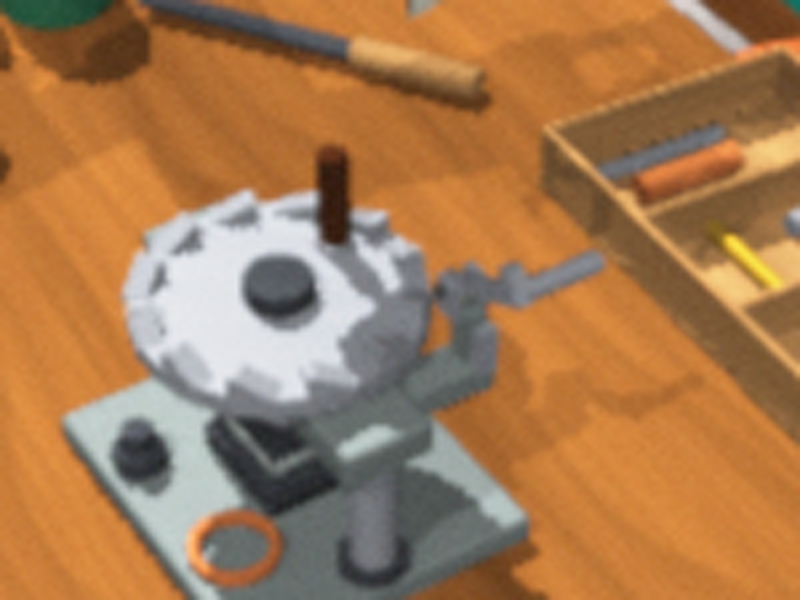

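View pics/wrist11.png

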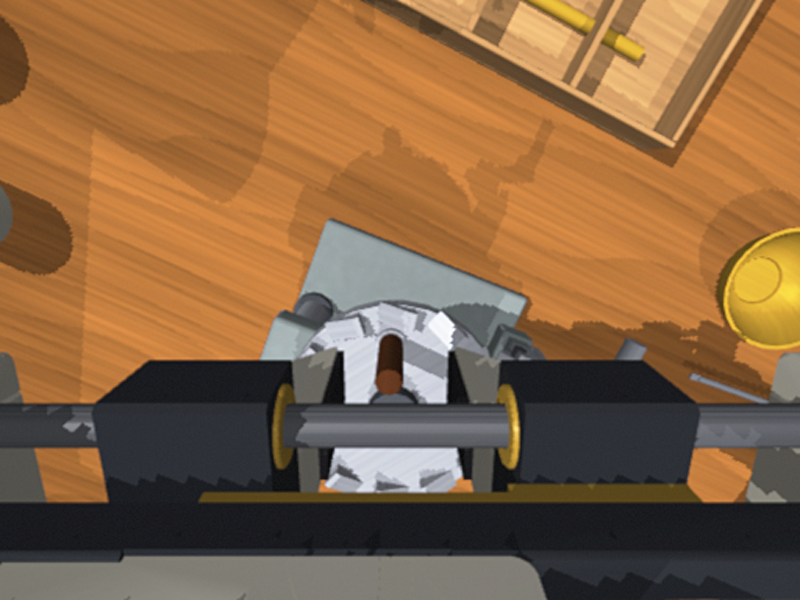

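View pics/scene11.png

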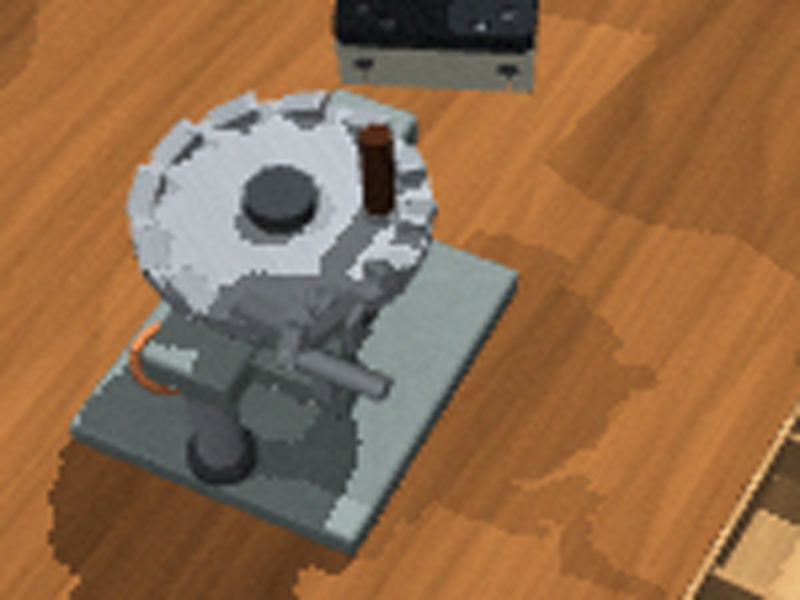

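The wheel shows the peg at about 0.46 rad in all three views: wrist (390,378), side (333,152), scene (376,131). That is within error of where I left it. I'll let a second pass and check that it stays.

Call:
step_arm(moves=[0,0,-0.2,0,0,0,0.2,0,0,0,0,0,0,0.2,0,0,0,0,0,0,0.2,0,0,0,0,0,0,0.2,0,0,0,0,0,0,0.2,0,0,0,0,0,0,0.2,0,0,0,0,0,0,0.2,0,0,0,0,0,0,0.2])

```text
time: 16.25
tool_pos: [582.9, 17.4, 293.1]
tcp_rot: [-3.131, -0.0, 0.444]
contact_force: [0.5, -0.9, -0.1]
grip_width: 36.6
```

```bash
python3 - <<'E'
from h import *
st()
for n in ("side","scene"):
    im=capture(n)[:,:,::-1]
    c={'side':im[150:270,190:340],'scene':im[155:275,165:315]}[n]; c=cv2.resize(c,(800,600),interpolation=cv2.INTER_CUBIC)
    cv2.imwrite(f"pics/{n}12.png",c)
    o=cv2.imread(f"pics/{n}11.png"); d=cv2.absdiff(c,o).max(2)
    x,y,w,h=(100,120,350,300) if n=='side' else (120,100,330,330)
    print(n,'changed px in wheel area',int((d[y:y+h,x:x+w]>40).sum()))
E
```

```text
t 16.25 r 81.7 phi 0.428 wound~2.479 yawerr(yaw-phi) 0.016 z 293.1 Ftan 1.0 Frad 0.1 Fz -0.1 Mz -0.02 tilt [ 0.011 -0.   ] w 36.6 j6 1.02
turn units to align [-0.15 -0.    0.23] x units to r=47 -1.74 z units to 186 5.35
side changed px in wheel area 272
scene changed px in wheel area 1011
```

```bash
python3 - <<'E'
import cv2,numpy as np
for n in ("side","scene"):
    a=cv2.imread(f"pics/{n}11.png");b=cv2.imread(f"pics/{n}12.png")
    d=(cv2.absdiff(a,b).max(2)>40).astype(np.uint8)
    k,l,s,c=cv2.connectedComponentsWithStats(d)
    print(n,[list(map(int,r)) for r in s[1:] if r[4]>60])
E
```

```text
side [[398, 0, 13, 18, 180], [377, 292, 17, 13, 88], [333, 348, 13, 21, 144], [371, 425, 27, 12, 199]]
scene [[320, 0, 19, 78, 890], [486, 0, 54, 94, 1366], [477, 23, 9, 10, 68], [341, 40, 142, 14, 714], [345, 54, 17, 9, 104], [359, 59, 14, 11, 111], [488, 60, 18, 11, 124], [501, 66, 17, 12, 123], [343, 79, 53, 6, 206], [449, 85, 41, 5, 139], [379, 259, 16, 14, 105], [224, 274, 16, 12, 113], [309, 274, 21, 7, 119], [336, 274, 16, 7, 95], [202, 290, 17, 24, 202], [181, 350, 17, 23, 210], [288, 580, 10, 9, 64]]
```

View pics/scene12.png

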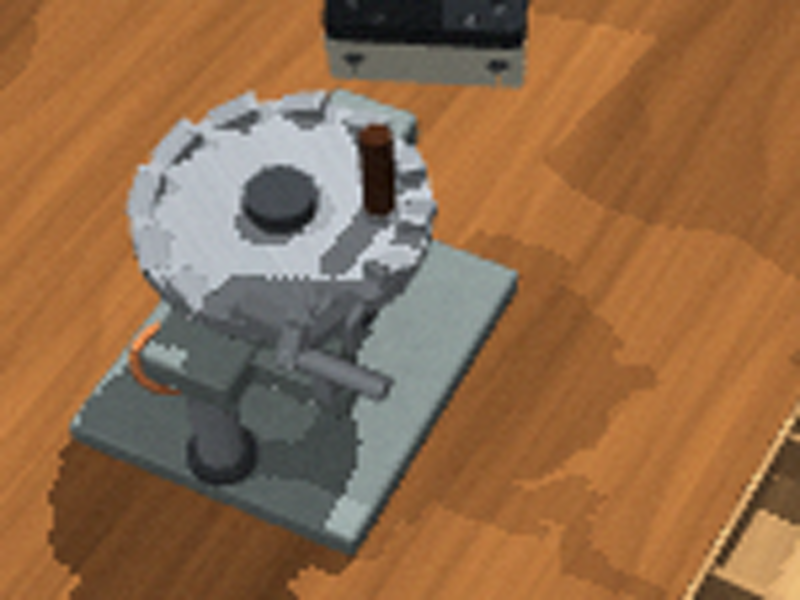

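The peg top is still at (376,131). Only the arm's shadow edges changed, so the wheel is at rest. The pawl is still folded back and the bystanders are in place. Handing in.

```bash
python3 -c "
from plant import *
print(close_job())"
```

```text
the job is handed in; nothing more can be done
None
```

I folded the pawl back, wound the wheel down until the die bore on the blank, and let go. The job was handed in at about 16 s; no verdict was reported.

- **Pawl:** I pinched the pin and led it over. Near the end of the arc the pin slipped out of the fingers and the pawl dropped onto its stop. For a moment the shut fingertips pressed on the pin, with a wrist reading of about 61 N in total (54 N of it vertical). The limit is 40 N for the arm or gripper body and 120 N at the wrist. I take the fingertips not to count as gripper body, but I can't confirm that. I lifted off at once, and the later pictures show the pawl staying folded.
- **Wheel:** I wound it about 2.4 rad clockwise with a loose cage of both fingers. The drag was even at 4 to 5 N, then climbed to 11.2 N. Over the last 0.035 rad it rose 2.2 N, close to the slope given. That is about 6.5 N extra, or roughly 50 N on the blank.
- **Last checks:** With the fingers lifted clear, the contact force read about zero. The peg sat at about 0.46 rad in all three cameras and had not moved 0.8 s later. The bystanders in view looked in place, but I did not measure them.
- **Slight disagreement:** The push geometry put the peg at about 0.42 rad, not 0.46. The wheel may have sprung back by up to 0.04 rad, or it may be camera error. If it did spring back, about 4.5 N extra (some 35 N on the blank) would remain, still well above the 10 N needed.

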